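# Free the jammed apples in the pie kitchen's apple chute

### The arm

A 6-joint arm with a two-finger parallel gripper is mounted at the origin on the work surface. World frame = base frame: x ahead of the robot, y to its left, z up, the work surface at z = 0. Lengths are in mm, angles in rad, forces in N, time in s.
With the tool pointing down it reaches from about 275 to 1000 mm from the base axis. Payload 8.4 kg.
Tool frame: the origin (TCP) lies at the very end of the fingers, on their centre line; the grasp point (between the pads) lies 19 mm behind it; z points along the fingers, y is the direction in which the jaws open and shut (so a half turn about z gives the same grasp; the last joint's range is limited). The gripper opens to 85 mm and grips with 20 to 120 N. Pads are 22 mm wide; open, the fingers measure 114 mm over their backs; the gripper's body (76 mm by 85 mm) begins 54 mm behind the grasp point. The pads swing forward as they close: fully open they stand 13 mm farther back than shut.
Start: joints at [-1.112, 0.353, 1.633, -0, 1.155, -0.002], TCP at [277.914, -559.814, 231.281] pointing down, gripper open.
Joint ranges: [-2.63, 2.63], [-0.92, 2.1], [0.06, 2.66], [-1.3, 4.44], [0, 2.69], [-3.02, 3.02]. Speed limits (rad/s): [2.22, 2.22, 2.79, 3.14, 3.14, 3.14].

### API

Orientations are given as [roll, pitch, yaw] about the fixed x, y, z axes, in that order (R = Rz(yaw) Ry(pitch) Rx(roll)).
In Python, from rig import r, vision gives the robot as it stands.
- The arm moves only by the tool move_arm, never from a script. Its argument "series" is text: rows parted by semicolons, each of 7 numbers parted by spaces: the closure, from -1 (fully open) to 1 (shut), then the shift along the tool's x, y, z in units of 40 mm (1.0 is 40 mm), then the turn, a rotation vector about the tool's x, y, z in degrees. In form: grip tx ty tz ax ay az; .... A call has 1 to 20 rows; each row shifts and turns the pose as measured when the row begins, along the tool's axes as they then stand; what a row does not reach is not made up. A row lasts 1/8 s, in which the tool goes at most 62.5 mm and 10.7 degrees, less where a joint would pass 70% of its speed; a pose out of reach is approached as far as the arm can. A call is refused whole if a number of a shift passes 1 or a number of a turn 10.7, either way. A call with a gripper value outside its range is refused whole. The fingers move at their own pace and stop on an object; "grip_force" is the grip in N (left out, the last holds). Time passes only in rows, so rows that do not move let the fingers close. It gives the time, the measured TCP pose, the force and the opening at its end, in the units of the state.
- r.sense(): the state, without advancing time (a new reading comes with each control period).
- vision.grab_frame(name): name is "scene" or "top" or "wrist"; returns the picture (384x512x3 uint8, red, green, blue); there is no depth.
- vision.camera_params(name): a dict with "fx", "fy", "cx", "cy" (pixels), "k1" (the pictures are not rectified: a ray, as slopes to the right and down, at radius r is drawn at 1 + k1 r^2 times it, then the intrinsics apply), "position" and "rotation" of the camera in the world. Camera axes: x right, y up, looking along -z (the intrinsics and any distortion apply to the point x, -y, -z); pixel columns grow to the right and rows downward; lengths in mm; the calibration is good to about 2 mm. A picture is of the moment at which its call begins: read the wrist's pose just before it. camera_params takes no time and is no camera call; for the wrist camera it gives the pose at the moment of the call.
- r.sign_off(): hands the job in, once; it reports no verdict.
The state is a dict: "clock": time; "qpos": joint angles; "qvel": joint speeds; "joint_efforts": joint torques, N m; "eef_pos": TCP position; "tcp_rot": TCP orientation; "contact_force": force on the tool from outside, world axes, zero at the start; "wrist_torque": the same for the moment, N m; "opening": opening from 0.0 (shut) to 1.0 (fully open).
Only numpy, scipy, OpenCV 4.12 (cv2) and the standard library are available. Lean on these libraries where they do the work, as an engineer would, in place of code of your own. Each camera call takes 0.05 s, during which the arm holds its last target. There are 200 camera calls.

### The job

Three apples have jammed at the mouth of the sloping wooden chute under the cooling rack. Slide the square wooden tray in under the mouth, then gently nudge the front apple, the one against the low stop, back up the chute so that the jam breaks and all three roll down into the tray. Lift no apple out, leave the tray under the mouth, and everything else in its place.

Things in the scene. Friction and masses are not known exactly. Their poses are not given: they have to be found in the camera images.
- chute: Fixed wooden chute sloping down to its mouth. Origin on the table top under the mouth line; x level, uphill (away from robot, yaw within 0.25 rad), y left, z up. Floor top 95 mm high at x 0, rising 8 degrees with x; front edge x -15 mm, underside 80 mm high; free below to x 90 mm. Straight wall along y -64 mm, 50 mm high; the left guide, 22 mm high, flares 35 degrees from (8, 47) to (126, 130) mm.
- mouth (a point): Point on the chute floor in the middle of the mouth, at x 0, y -20, z 95 mm in the chute's frame; axes as the chute's. The mouth is the opening 85 mm wide (y -64 to 21 mm in the chute's frame) between the straight wall and the low stop; apples rolling out of it drop into a tray placed below.
- stop (a point): Middle of the top edge of the low stop left of the mouth (x 1, y 34, z 115 mm in the chute's frame). The stop is 20 mm high above the chute floor, 12 mm thick, low enough to push the front apple at mid-height across its top (pushed high up, the apple pinches against the floor). It is slanted, from (0, 21) to (8, 47) mm, so an apple lying alone against it rolls off it and out of the mouth.
- rack_edge (a point): Middle of the front wire of the cooling rack fixed over the chute: x 40, y 20, z 245 mm in the chute's frame (wire radius 4 mm). The level wire grid covers x 40 to 310, y -140 to 180 mm, on thin legs at its four corners, two small pies on its rear. Nothing can come down from above behind the front wire: the hand must lean back to the robot to reach in under it.
- apple_front: Round yellow-green apple, 66 mm, 0.14 kg, hard, rolls freely; origin its centre. The blocking one: it starts against the stop and flared guide, near x 29, y 27, z 132 mm in the chute's frame. Pushed 50 to 55 mm uphill, a little right of its middle, and held, it moves off along the flare and the side apple rolls past within 1 s; let go, it rolls back and out by itself. If two jam again, nudge again.
- apple_side: Same kind of apple, 66 mm; origin at its centre. Starts wedged between the front apple and the straight wall, near x 61, y -31, z 137 mm in the chute's frame.
- apple_rear: Same kind of apple, 66 mm; origin at its centre. Starts behind the others against the flared guide, near x 82, y 65, z 140 mm in the chute's frame.
- tray: Loose, open, square wooden tray, 200 x 200 mm outside, 55 mm high, walls 10 mm thick (can be pinched from above), 0.45 kg; it slides on the table when pulled by a wall. Origin: centre of its underside; x and y along its sides, z up. It starts left or right, in front of the chute. With its centre near x -70, y -20 mm in the chute's frame and square to it, it catches the apples.
- pie: Bystander: open latticed pie, 180 mm across, 39 mm high, on the table on the side opposite the tray. Origin: centre of its underside.
- bowl: Bystander: steel bowl, 150 mm across, 75 mm high. Origin: centre of its underside.
- jar: Bystander: jam jar, 80 mm across, 120 mm high. Origin: centre of its underside.
- ramekin: Bystander: white ceramic ramekin (cup without handle), 80 mm across, 50 mm high. Origin: centre of its underside.
- rolling_pin: Bystander: wooden rolling pin, 300 mm long with handles, 52 mm thick, lying along its x axis. Origin: underside of its middle.
- cake_box: Bystander: closed cardboard cake box, 160 x 160 x 75 mm. Origin: centre of its underside.
There are look-alikes about, which are no part of the job. What is shaped like the apple_front but orange or purple is not meant.

How it is judged (in metres and radians):
On the way, in this order (a step that is already met when the one before it is completed fails the run):
1. the tray stands flat on the table under the chute's mouth while all three apples are still in the chute (x of tray in the frame of chute between -0.1 and -0.005 m and y of tray in the frame of chute between -0.07 and 0.03 m and angle between tray's own z axis and vertical below 0.1 rad and height (world z) of tray below 0.01 m and height (world z) of each of apple_front, apple_side, apple_rear above 0.09 m), for 0.3 s.
2. the front apple, the one lying against the low stop, has been nudged back up the chute by at least 13 mm (x of apple_front in the frame of chute above 0.042 m and height (world z) of apple_front above 0.09 m), for 0.1 s.
At the end, for the whole second after the job is handed in: All three apples lie at rest in the tray (centres within 90 mm of its middle along each side and under 80 mm above its underside); the tray stands flat on the table under the mouth, its centre 5 to 100 mm downhill of the mouth line and within 50 mm sideways of the mouth's middle (x of apple_front in the frame of tray between -0.09 and 0.09 m and y of apple_front in the frame of tray between -0.09 and 0.09 m and z of each of apple_front, apple_side, apple_rear in the frame of tray below 0.08 m and linear speed of each of apple_front, apple_side, apple_rear below 0.05 m/s and x of apple_side in the frame of tray between -0.09 and 0.09 m and y of apple_side in the frame of tray between -0.09 and 0.09 m and x of apple_rear in the frame of tray between -0.09 and 0.09 m and y of apple_rear in the frame of tray between -0.09 and 0.09 m and x of tray in the frame of chute between -0.1 and -0.005 m and y of tray in the frame of chute between -0.07 and 0.03 m and angle between tray's own z axis and vertical below 0.1 rad and height (world z) of tray below 0.01 m and linear speed of tray below 0.02 m/s); the robot touches nothing.
It fails at once if an apple is pressed by the fingers with more than 15 N (bruised) (contact force between the fingers and apple_front above 15 N or contact force between the fingers and apple_side above 15 N or contact force between the fingers and apple_rear above 15 N).
It fails at once if an apple is lifted out: its centre higher than 200 mm above the table (height (world z) of any of apple_front, apple_side, apple_rear above 0.2 m).
It fails at once if something that is not part of the job is shifted by more than 30 mm (distance of any of pie, bowl, jar, ramekin, rolling_pin, cake_box from where it was at the start of the episode above 0.03 m).
It also fails if it takes over 56 s, if anything falls off the work surface, if the arm or the gripper's body presses on something with over 40 N, if the wrist force passes 120 N, or if a joint passes its speed limit or range.

## Working session

There is one attempt and no reset: what is moved stays moved. The work goes in short steps, Python scripts to look and compute and a tool call to move; the robot and the scene stay as the last step left them, time stands still between calls to the robot, and variables do not carry over. Pictures are saved under pics/ and viewed, about 8 in all and at most 12, crops included, and the job is handed in when it is done.

Besides the shell and the picture viewer there is one more tool, called after "Call:" by a JSON object that holds its "name" and its "arguments", one argument or row to a line. move_arm: Moves the arm, as the interface text tells. Its arguments: {"type":"object","properties":{"series":{"type":"string"},"grip_force":{"type":"number"}},"required":["series"]}

```bash
ls; mkdir -p pics
python3 - <<'E'
from rig import r, vision
import cv2,numpy as np
print(r.sense())
a=vision.grab_frame("scene");b=vision.grab_frame("top")
cv2.imwrite("pics/s0.png",a[...,::-1]);cv2.imwrite("pics/t0.png",b[...,::-1])
for n in("scene","top","wrist"):print(n,vision.camera_params(n))
E
```

```text
pics
{'clock': 0.0, 'qpos': array([-1.11239245e+00,  3.53685369e-01,  1.63413459e+00,  3.31095658e-05,
        1.15522336e+00, -2.40298530e-03]), 'qvel': array([ 1.67203136e-03, -3.55712077e-04, -1.22090837e-04, -5.94419814e-05,
        3.56382727e-04, -8.15783403e-04]), 'joint_efforts': array([ 4.17304967e-03, -6.05240965e+01, -3.42065227e+01,  4.14094284e-04,
        9.32064140e-03, -2.96736425e-05]), 'eef_pos': array([ 277.71155438, -559.36841789,  230.53825356]), 'tcp_rot': array([-3.14014206e+00, -3.37578637e-05,  4.60793448e-01]), 'contact_force': array([0.30646253, 0.69618247, 0.70750102]), 'wrist_torque': array([ 0.01465027, -0.02422866, -0.01895456]), 'opening': 1.0001721106655044}
scene {'fx': 363.71910811481604, 'fy': 363.71910811481604, 'cx': 261.05289246386536, 'cy': 191.81652240428764, 'k1': -0.01374139217254759, 'position': array([ 896.43487145,  642.12774765, 1045.86637245]), 'rotation': array([ 0.6892483 , -0.01932297,  2.67473894])}
top {'fx': 371.25606933916373, 'fy': 371.25606933916373, 'cx': 254.90557615957488, 'cy': 190.25014792246904, 'k1': -0.12095488054264676, 'position': array([ 436.05333193,   -2.5090105 , 1417.5749795 ]), 'rotation': array([ 0.0861776 , -0.00380108, -1.54589405])}
wrist {'fx': 268.46687789482274, 'fy': 268.46687789482274, 'cx': 257.10036913237394, 'cy': 187.4044767115426, 'k1': -0.012976847574240167, 'position': array([ 350.15316154, -523.45295317,  374.12320747]), 'rotation': array([-0.32135864,  0.00225989, -1.11084537])}
```

View pics/s0.png

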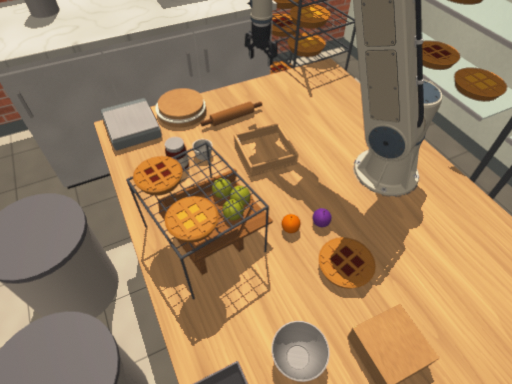

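View pics/t0.png

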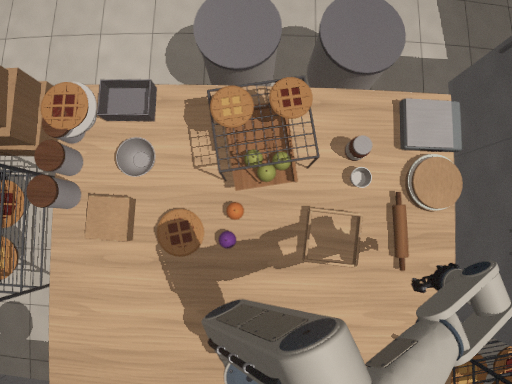

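```bash
cat > h.py <<'E'
from rig import r, vision
import cv2,numpy as np
from scipy.spatial.transform import Rotation as R
def ray(c,px):
    px=np.atleast_2d(np.asarray(px,float))
    K=np.array([[c["fx"],0,c["cx"]],[0,c["fy"],c["cy"]],[0,0,1]])
    n=cv2.undistortPoints(px[:,None],K,np.array([c["k1"],0,0,0.]))[:,0]
    d=np.c_[n[:,0],-n[:,1],-np.ones(len(n))]
    return np.array(c["position"]),d@R.from_euler("xyz",c["rotation"]).as_matrix().T
def plane(c,px,z):
    o,d=ray(c,px); return o+d*((z-o[2])/d[:,2])[:,None]
def proj(c,P):
    P=np.atleast_2d(P); q=(P-c["position"])@R.from_euler("xyz",c["rotation"]).as_matrix()
    s=np.c_[q[:,0],-q[:,1]]/-q[:,2:]; s=s*(1+c["k1"]*(s**2).sum(1,keepdims=True))
    return s*c["fx"]+[c["cx"],c["cy"]]
def tri(c1,p1,c2,p2):
    o1,d1=ray(c1,p1);o2,d2=ray(c2,p2);d1=d1[0];d2=d2[0]
    A=np.c_[d1,-d2];t=np.linalg.lstsq(A,o2-o1,rcond=None)[0]
    a=o1+t[0]*d1;b=o2+t[1]*d2
    return (a+b)/2,np.linalg.norm(a-b)
E
python3 - <<'E'
from h import *
a=cv2.imread("pics/s0.png");b=cv2.imread("pics/t0.png")
A=cv2.resize(a[150:270,180:280],None,fx=4,fy=4,interpolation=cv2.INTER_CUBIC)
B=cv2.resize(b[120:270,222:322],None,fx=4,fy=4,interpolation=cv2.INTER_CUBIC)
o=np.zeros((600,800,3),np.uint8);o[:480,:400]=A;o[:600,400:]=B
cv2.imwrite("pics/c0.png",o)
T=vision.camera_params("top")
print(plane(T,[(308,206),(360,210),(357,266),(304,261)],55).round(),plane(T,[(235,211),(228,240)],33).round(),plane(T,[(180,232)],35).round())
E
```

```text
[[ 501. -202.   55.]
 [ 490. -396.   55.]
 [ 284. -387.   55.]
 [ 299. -190.   55.]] [[476.  67.  33.]
 [368.  90.  33.]] [[393. 270.  35.]]
```

View pics/c0.png

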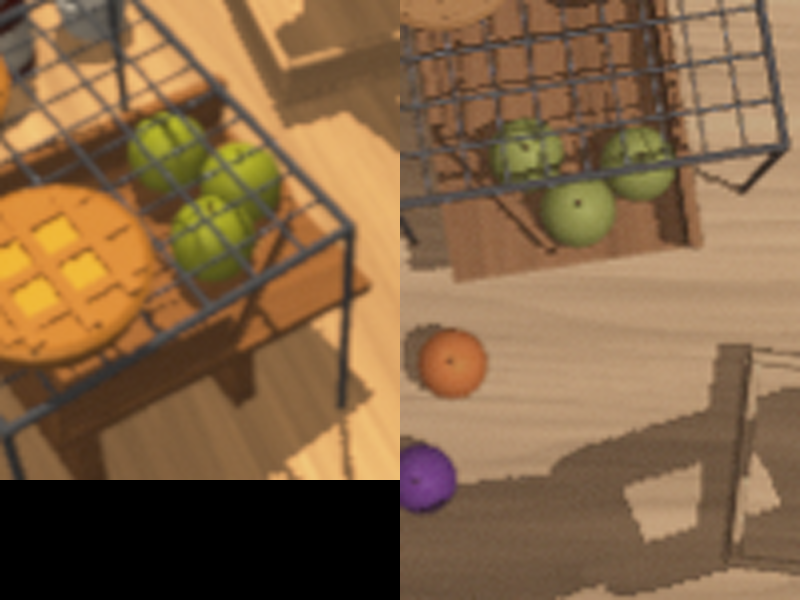

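Run:
```python
from h import *
T=vision.camera_params("top");S=vision.camera_params("scene")
pt=np.array([(266.2,172),(281.5,160.2),(253.5,159)]);ps=np.array([(240,195),(221.7,187.5),(233.2,209.2)])
N=np.array([(29,27,132),(61,-31,137),(82,65,140.)])
W=[]
for i in range(3):
    p=plane(T,pt[i],N[i,2])[0];s=plane(S,ps[i],N[i,2])[0];t=tri(T,pt[i],S,ps[i])
    print(p.round(1),s.round(1),t[0].round(1),round(t[1],1)); W.append((p+s)[:2]/2)
e=plane(T,[(235.75,190),(297,181.2)],93);print(e.round(1)); d=e[1]-e[0]
print("edge yaw",np.arctan2(-d[0],d[1])+np.pi if 0 else np.arctan2(d[0],-d[1]))
from scipy.optimize import least_squares
W=np.array(W)
def f(q,w=False):
    c,s=np.cos(q[2]),np.sin(q[2]);return (N[:,:2]@np.array([[c,s],[-s,c]])+q[:2]-W).ravel()
q=least_squares(f,[560,0,0]).x;print(q,f(q).round(1))
def w2c(p):
    c,s=np.cos(q[2]),np.sin(q[2]);return (np.asarray(p)[:,:2]-q[:2])@np.array([[c,-s],[s,c]])
print(w2c(e),"orange",w2c([[476,67],[368,90]]))
# tray rim outer corners bottom/top
```

```text
[612.2 -42.5 132. ] [608.8 -40.3 132. ] [610.5 -41.4 132.1] 3.9
[654.4 -94.8 137. ] [651.  -91.2 137. ] [652.5 -93.7 135.8] 4.8
[655.6   3.  140. ] [653.9   8.  140. ] [654.5   4.1 136.2] 4.0
[[ 549.7   63.9   93. ]
 [ 587.1 -155.2   93. ]]
edge yaw 0.16863661060793225
[ 5.86871432e+02 -7.37939547e+01  1.90606641e-01] [-0.3 -0.4 -0.1  0.3  0.3  0.1]
[[-10.364355   142.25324152]
 [-15.24751061 -79.9753996 ]] orange [[ -82.18943343  159.24920477]
 [-183.87604238  202.29375798]]
```

The chute origin is at about (587, -74) with yaw 0.18. The tray is at (394, -294) with yaw about -0.06. What could be mistaken for the front apple (top view pixels):
- orange ball (235,211): wrong colour, on the table
- purple ball (228,240): wrong colour, on the table
- side apple (281,160) and rear apple (253,159): further up the chute

The front apple is the yellow-green one at (266,172), and the crop confirms it.

```bash
cat >> h.py <<'E'
CH=np.array([586.9,-73.8]);CY=0.18
def c2w(x,y,z): 
    c,s=np.cos(CY),np.sin(CY);return np.array([CH[0]+c*x-s*y,CH[1]+s*x+c*y,z])
def w2c(p):
    c,s=np.cos(CY),np.sin(CY);d=np.asarray(p)[:2]-CH;return np.array([c*d[0]+s*d[1],-s*d[0]+c*d[1]])
def plan(wps,grip,start=None):
    """wps: list of (pos, Rotation, nrows)"""
    if start is None:
        s=r.sense();start=(s["eef_pos"],R.from_euler("xyz",s["tcp_rot"]))
    p,q=start
    for P,Q,n in wps:
        rv=(q.inv()*Q).as_rotvec(); dp=(np.asarray(P)-p)/n
        for i in range(n):
            row=np.r_[q.inv().apply(dp)/40,np.degrees(rv)/n]
            print(grip,*["%.2f"%v for v in row[:3]],*["%.1f"%v for v in row[3:]],end="; ")
            p=p+dp;q=q*R.from_rotvec(rv/n)
        print()
def down(yaw): return R.from_euler("xyz",[np.pi,0,yaw])
E
python3 - <<'E'
from h import *
T=vision.camera_params("top")
print(plane(T,[(360,177),(358,148)],50).round())
plan([((298.7,-288,110),down(1.513),9)],-1)
E
```

```text
[[ 614. -398.   50.]
 [ 724. -390.   50.]]
-1 0.39 -0.65 0.34 -0.0 -0.0 -6.7; -1 0.46 -0.60 0.34 -0.0 -0.0 -6.7; -1 0.53 -0.54 0.34 -0.0 -0.0 -6.7; -1 0.59 -0.48 0.34 -0.0 -0.0 -6.7; -1 0.64 -0.40 0.34 -0.0 -0.0 -6.7; -1 0.68 -0.33 0.34 -0.0 -0.0 -6.7; -1 0.71 -0.25 0.34 -0.0 -0.0 -6.7; -1 0.74 -0.16 0.34 -0.0 -0.0 -6.7; -1 0.75 -0.07 0.34 -0.0 -0.0 -6.7;
```

Call:
{"name": "move_arm", "arguments": {
  "series": "-1 0.39 -0.65 0.34 0 0 -6.7; -1 0.46 -0.60 0.34 0 0 -6.7; -1 0.53 -0.54 0.34 0 0 -6.7; -1 0.59 -0.48 0.34 0 0 -6.7; -1 0.64 -0.40 0.34 0 0 -6.7; -1 0.68 -0.33 0.34 0 0 -6.7; -1 0.71 -0.25 0.34 0 0 -6.7; -1 0.74 -0.16 0.34 0 0 -6.7; -1 0.75 -0.07 0.34 0 0 -6.7; -1 0 0 0 0 0 0",
  "grip_force": 60
}}

```text
clock: 1.35
eef_pos: [293.1, -278.0, 102.6]
tcp_rot: [-3.138, -0.004, 1.547]
contact_force: [-0.3, 0.2, 0.1]
opening: 1.0
```

Run:
```python
from h import *
s=r.sense();print(s["eef_pos"],s["tcp_rot"])
plan([((298.7,-288,100),down(1.513),2),((298.7,-288,20),down(1.513),4)],-1)
w=vision.grab_frame("wrist");cv2.imwrite("pics/w1.png",w[...,::-1])
```

```text
[ 293.14690235 -277.99613324  102.61595711] [-3.13798717 -0.00404162  1.54669879]
-1 -0.12 0.07 0.03 -0.1 -0.1 1.0; -1 -0.12 0.07 0.03 -0.1 -0.1 1.0; 
-1 0.00 0.00 0.50 0.0 -0.0 0.0; -1 0.00 0.00 0.50 0.0 -0.0 0.0; -1 0.00 0.00 0.50 0.0 -0.0 0.0; -1 0.00 0.00 0.50 0.0 -0.0 0.0;
```

View pics/w1.png

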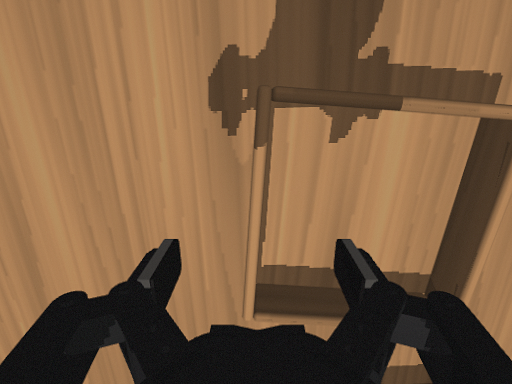

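The front wall (pixels (263,90) to (250,318)) runs centrally between the open fingers. I'll refine it with rays and then descend.

Run:
```python
from h import *
c=vision.camera_params("wrist")
print(plane(c,[(264,90),(249.5,318),(512,112)],55).round(1))
```

```text
[[ 300.3 -192.9   55. ]
 [ 283.7 -385.4   55. ]
 [ 472.7 -211.2   55. ]]
```

Call:
{"name": "move_arm", "arguments": {
  "series": "-1 -0.12 0.07 0.03 0 0 1; -1 -0.12 0.07 0.03 0 0 1; -1 0 0 0.5 0 0 0; -1 0 0 0.5 0 0 0; -1 0 0 0.5 0 0 0; -1 0 0 0.5 0 0 0; -1 0 0 0.05 0 0 0; 1 0 0 0 0 0 0; 1 0 0 0 0 0 0; 1 0 0 0 0 0 0; 1 0 0 0 0 0 0; 1 0 0 0 0 0 0; 1 0 0 0 0 0 0"
}}

```text
clock: 3.02
eef_pos: [304.4, -300.9, 20.5]
tcp_rot: [3.135, 0.006, 1.492]
contact_force: [-0.5, 0.4, -3.8]
opening: 0.114
```

Run:
```python
from h import *
Q=down(CY+np.pi/2)
plan([(c2w(-225,-31.5,20.5),Q,10),(c2w(-165,-31.5,20.5),Q,4)],1)
```

```text
1 0.40 0.14 -0.00 0.0 0.0 -1.5; 1 0.40 0.15 -0.00 0.0 0.0 -1.5; 1 0.39 0.16 -0.00 0.0 0.0 -1.5; 1 0.39 0.17 -0.00 0.0 0.0 -1.5; 1 0.39 0.18 -0.00 0.0 0.0 -1.5; 1 0.38 0.19 -0.00 0.0 0.0 -1.5; 1 0.38 0.20 -0.00 0.0 0.0 -1.5; 1 0.37 0.21 -0.00 0.0 0.0 -1.5; 1 0.37 0.22 -0.00 0.0 0.0 -1.5; 1 0.36 0.22 -0.00 0.0 0.0 -1.5; 
1 -0.00 0.38 0.00 -0.0 -0.0 0.0; 1 -0.00 0.38 0.00 -0.0 -0.0 0.0; 1 -0.00 0.38 0.00 -0.0 -0.0 0.0; 1 -0.00 0.38 0.00 -0.0 -0.0 0.0;
```

Call:
{"name": "move_arm", "arguments": {
  "series": "1 0.40 0.14 0 0 0 -1.5; 1 0.40 0.15 0 0 0 -1.5; 1 0.39 0.16 0 0 0 -1.5; 1 0.39 0.17 0 0 0 -1.5; 1 0.39 0.18 0 0 0 -1.5; 1 0.38 0.19 0 0 0 -1.5; 1 0.38 0.20 0 0 0 -1.5; 1 0.37 0.21 0 0 0 -1.5; 1 0.37 0.22 0 0 0 -1.5; 1 0.36 0.22 0 0 0 -1.5; 1 0 0 0 0 0 0"
}}

```text
clock: 4.4
eef_pos: [375.7, -141.7, 20.5]
tcp_rot: [3.135, 0.011, 1.763]
contact_force: [0.5, 1.7, -0.1]
opening: 0.11
```

Run:
```python
from h import *
s=r.sense();print(w2c(s["eef_pos"]))
plan([(c2w(-165,-31.5,20),down(CY+np.pi/2),6)],1)
```

```text
[-219.97222423  -28.94298805]
1 -0.01 0.23 0.00 0.1 0.1 0.1; 1 -0.01 0.23 0.00 0.1 0.1 0.1; 1 -0.01 0.23 0.00 0.1 0.1 0.1; 1 -0.01 0.23 0.00 0.1 0.1 0.1; 1 -0.01 0.23 0.00 0.1 0.1 0.1; 1 -0.01 0.23 0.00 0.1 0.1 0.1;
```

Call:
{"name": "move_arm", "arguments": {
  "series": "1 0 0.23 0 0 0 0; 1 0 0.23 0 0 0 0; 1 0 0.23 0 0 0 0; 1 0 0.23 0 0 0 0; 1 0 0.23 0 0 0 0; 1 0 0.23 0 0 0 0; 1 0 0 0 0 0 0; -1 0 0 0 0 0 0; -1 0 0 0 0 0 0; -1 0 0 0 0 0 0; -1 0 0 0 0 0 0; -1 0 0 -0.6 0 0 0; -1 0 0 -0.8 0 0 0; -1 0 0 -0.8 0 0 0; -1 0 -0.5 -0.8 0 0 0; 1 0 -0.8 -0.8 0 0 0; 1 0 -0.8 -0.8 0 0 0;1 0 0 0 0 0 0"
}}

```text
clock: 6.65
eef_pos: [345.7, -146.2, 209.9]
tcp_rot: [3.135, 0.012, 1.761]
contact_force: [1.3, -0.4, -0.3]
opening: 0.379
```

Run:
```python
from h import *
s=r.sense();print(w2c(s["eef_pos"]),s)
b=vision.grab_frame("top")[...,::-1];a=vision.grab_frame("scene")[...,::-1]
B=cv2.resize(b[130:280,205:325],None,fx=4,fy=4,interpolation=cv2.INTER_CUBIC)
A=cv2.resize(a[150:250,200:320],None,fx=2.6,fy=2.6,interpolation=cv2.INTER_CUBIC)
o=np.zeros((600,800,3),np.uint8);o[:,:480]=B;o[:A.shape[0],480:480+A.shape[1]]=A
cv2.imwrite("pics/c2.png",o)
```

```text
[-250.28880039  -28.03209475] {'clock': 6.65, 'qpos': array([-0.39856256, -0.0333426 ,  2.15673068, -0.00717291,  1.0058804 ,
       -0.5848734 ]), 'qvel': array([ 0.01147413,  0.03896578,  0.00144874,  0.00676805, -0.03658567,
        0.0098786 ]), 'joint_efforts': array([ -0.52722517, -31.07014418, -30.77096343,  -0.14274441,
         0.74121706,  -0.2883278 ]), 'eef_pos': array([ 345.67351632, -146.18829678,  209.86773617]), 'tcp_rot': array([3.13469716, 0.01188822, 1.76086884]), 'contact_force': array([ 1.32525438, -0.35342808, -0.30651222]), 'wrist_torque': array([-0.01380047, -0.02648369,  0.00382208]), 'opening': 0.37906350385102067}
```

View pics/c2.png

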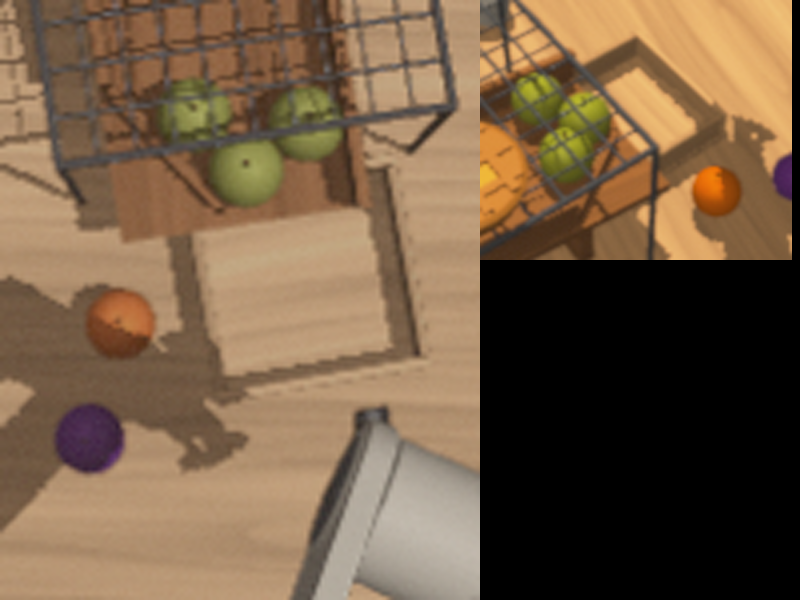

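```bash
cat >> h.py <<'E'
def lean(t,psi=-0.08,tw=CY):
    t=np.radians(t);z=np.array([np.sin(t)*np.cos(psi),np.sin(t)*np.sin(psi),-np.cos(t)])
    x=-np.array([np.cos(tw),np.sin(tw),0]);x-=z*(x@z);x/=np.linalg.norm(x)
    return R.from_matrix(np.c_[x,np.cross(z,x),z])
E
python3 - <<'E'
from h import *
T=vision.camera_params("top")
k=lambda x,y:(205+x/4,130+y/4)
for p in plane(T,[k(422,356),k(388,165),k(168,235)],55): print("tray",w2c(p).round())
plan([(c2w(-60,22,300),lean(30),13)],1)
E
```

```text
tray [-156. -112.]
tray [  23. -110.]
tray [-10. 102.]
1 0.09 0.37 -0.18 -1.3 -2.2 -6.9; 1 0.04 0.38 -0.17 -1.3 -2.2 -6.9; 1 -0.01 0.38 -0.16 -1.3 -2.2 -6.9; 1 -0.07 0.38 -0.15 -1.3 -2.2 -6.9; 1 -0.12 0.37 -0.14 -1.3 -2.2 -6.9; 1 -0.17 0.36 -0.13 -1.3 -2.2 -6.9; 1 -0.21 0.34 -0.11 -1.3 -2.2 -6.9; 1 -0.25 0.31 -0.10 -1.3 -2.2 -6.9; 1 -0.29 0.28 -0.08 -1.3 -2.2 -6.9; 1 -0.33 0.25 -0.06 -1.3 -2.2 -6.9; 1 -0.36 0.21 -0.04 -1.3 -2.2 -6.9; 1 -0.38 0.16 -0.02 -1.3 -2.2 -6.9; 1 -0.40 0.12 -0.01 -1.3 -2.2 -6.9;
```

The tray centre is at about (-58, -11) in the chute frame, square and under the mouth, with all the apples still in the chute. Next is the lean.

Call:
{"name": "move_arm", "arguments": {
  "series": "1 0.09 0.37 -0.18 -1.3 -2.2 -6.9; 1 0.04 0.38 -0.17 -1.3 -2.2 -6.9; 1 -0.01 0.38 -0.16 -1.3 -2.2 -6.9; 1 -0.07 0.38 -0.15 -1.3 -2.2 -6.9; 1 -0.12 0.37 -0.14 -1.3 -2.2 -6.9; 1 -0.17 0.36 -0.13 -1.3 -2.2 -6.9; 1 -0.21 0.34 -0.11 -1.3 -2.2 -6.9; 1 -0.25 0.31 -0.10 -1.3 -2.2 -6.9; 1 -0.29 0.28 -0.08 -1.3 -2.2 -6.9; 1 -0.33 0.25 -0.06 -1.3 -2.2 -6.9; 1 -0.36 0.21 -0.04 -1.3 -2.2 -6.9; 1 -0.38 0.16 -0.02 -1.3 -2.2 -6.9; 1 -0.40 0.12 -0.01 -1.3 -2.2 -6.9; 1 0 0 0 0 0 0"
}}

```text
clock: 8.5
eef_pos: [530.6, -48.4, 283.1]
tcp_rot: [-2.977, 0.488, -2.814]
contact_force: [-0.1, -0.2, 0.0]
opening: 0.003
```

Run:
```python
from h import *
s=r.sense();print(w2c(s["eef_pos"]),s["eef_pos"],s["qpos"],R.from_euler("xyz",s["tcp_rot"]).as_matrix()[:,2],(R.from_euler("xyz",s["tcp_rot"]).inv()*lean(30)).as_rotvec(degrees=True))
q=s["qpos"];p=s["eef_pos"];f=q[1]+q[2]
wr=579*np.sin(q[1])+463.5*np.sin(f);z=R.from_euler("xyz",s["tcp_rot"]).as_matrix()[:,2]
print("Lt",(np.hypot(p[0],p[1])-wr)/np.hypot(z[0],z[1]))
```

```text
[-50.86554384  35.04278421] [530.5825608  -48.4298144  283.10489053] [-0.13110326 -0.08327199  2.12994548  0.10469579  0.58739571 -2.0607287 ] [ 0.490793   -0.00629849 -0.87125344] [ 2.00005447 -0.01641023  3.42895253]
Lt 344.2021821628539
```

Run:
```python
from h import *
from scipy.optimize import least_squares
s=r.sense()
D=[([-1.11239,.353685,1.634135],[277.71,-559.37,230.54],[-3.14014,0,.4608]),([-.39856,-.03334,2.15673],[345.67,-146.19,209.87],[3.13470,.01189,1.76087]),(s["qpos"],s["eef_pos"],s["tcp_rot"])]
def f(v):
    o=[]
    for q,p,e in D:
        z=R.from_euler("xyz",e).as_matrix()[:,2];w=np.asarray(p)-v[2]*z
        o+=[np.hypot(w[0],w[1])-v[0]*np.sin(q[1])-v[1]*np.sin(q[1]+q[2]),w[2]-v[3]-v[0]*np.cos(q[1])-v[1]*np.cos(q[1]+q[2])]
    return o
o=least_squares(f,[579,463,344,219]);v=o.x;print(v,o.fun)
L1,L2,Lt,H=v
for t in(25,28,31,34,37,40,45,50):
  for x,zz in((-40,180),(-13,127),(39,134)):
    p=c2w(x,22,zz);z=lean(t).as_matrix()[:,2];w=p-Lt*z;rr=np.hypot(*w[:2]);h=w[2]-H;d=np.hypot(rr,h)
    q3=np.pi-np.arccos((L1**2+L2**2-d*d)/(2*L1*L2));q2=np.arctan2(rr,h)-np.arccos((L1**2+d*d-L2**2)/(2*L1*d))
    print(t,x,"q2 %.2f q3 %.2f q5 %.1f deg"%(q2,q3,180-t-np.degrees(q2+q3)),"q1 %.3f"%np.arctan2(w[1],w[0]))
```

```text
[589.76543512 459.88816803 353.3685888  215.34077892] [ 0.28275102  1.58041843 -0.8253708  -0.17949499  0.39165416 -1.40092345]
25 -40 q2 0.09 q3 2.20 q5 23.9 deg q1 -0.119
25 -13 q2 0.20 q3 2.22 q5 16.3 deg q1 -0.101
25 39 q2 0.26 q3 2.11 q5 19.1 deg q1 -0.070
28 -40 q2 0.07 q3 2.24 q5 19.4 deg q1 -0.121
28 -13 q2 0.20 q3 2.26 q5 11.5 deg q1 -0.101
28 39 q2 0.25 q3 2.15 q5 14.3 deg q1 -0.070
31 -40 q2 0.06 q3 2.28 q5 14.7 deg q1 -0.123
31 -13 q2 0.19 q3 2.30 q5 6.5 deg q1 -0.102
31 39 q2 0.25 q3 2.19 q5 9.3 deg q1 -0.070
34 -40 q2 0.05 q3 2.32 q5 9.9 deg q1 -0.125
34 -13 q2 0.19 q3 2.34 q5 1.4 deg q1 -0.103
34 39 q2 0.24 q3 2.23 q5 4.3 deg q1 -0.069
37 -40 q2 0.05 q3 2.36 q5 4.9 deg q1 -0.127
37 -13 q2 0.19 q3 2.38 q5 -4.0 deg q1 -0.104
37 39 q2 0.24 q3 2.27 q5 -1.0 deg q1 -0.069
40 -40 q2 0.04 q3 2.40 q5 -0.3 deg q1 -0.129
40 -13 q2 0.19 q3 2.42 q5 -9.6 deg q1 -0.105
40 39 q2 0.24 q3 2.31 q5 -6.4 deg q1 -0.068
45 -40 q2 0.05 q3 2.47 q5 -9.5 deg q1 -0.133
45 -13 q2 0.21 q3 2.48 q5 -19.5 deg q1 -0.107
45 39 q2 0.26 q3 2.38 q5 -15.9 deg q1 -0.068
50 -40 q2 0.07 q3 2.54 q5 -19.5 deg q1 -0.137
50 -13 q2 0.25 q3 2.55 q5 -30.2 deg q1 -0.109
50 39 q2 0.28 q3 2.44 q5 -26.0 deg q1 -0.067
```

Run:
```python
from h import *
plan([(c2w(-45,24,170),lean(29.5,-0.09,.36),6)],1)
```

```text
1 0.21 0.02 0.43 0.3 0.1 -1.3; 1 0.20 0.03 0.43 0.3 0.1 -1.3; 1 0.20 0.04 0.43 0.3 0.1 -1.3; 1 0.20 0.04 0.43 0.3 0.1 -1.3; 1 0.20 0.05 0.43 0.3 0.1 -1.3; 1 0.20 0.06 0.43 0.3 0.1 -1.3;
```

Call:
{"name": "move_arm", "arguments": {
  "series": "1 0.2 0.04 0.43 0.3 0.1 -1.3; 1 0.2 0.04 0.43 0.3 0.1 -1.3; 1 0.2 0.04 0.43 0.3 0.1 -1.3; 1 0.2 0.04 0.43 0.3 0.1 -1.3; 1 0.2 0.04 0.43 0.3 0.1 -1.3; 1 0.2 0.04 0.43 0.3 0.1 -1.3; 1 0 0 0 0 0 0"
}}

```text
clock: 9.38
eef_pos: [535.2, -56.2, 158.2]
tcp_rot: [-2.894, 0.438, -2.69]
contact_force: [-0.2, -0.5, -0.3]
opening: -0.0
```

Run:
```python
from h import *
s=r.sense();print(w2c(s["eef_pos"]),s["eef_pos"],s["qpos"],np.degrees(np.arccos(-R.from_euler("xyz",s["tcp_rot"]).as_matrix()[2,2])))
plan([(c2w(-32,24,128),lean(29.5,-0.09,.36),3)],1)
b=vision.grab_frame("top")[...,::-1];a=vision.grab_frame("scene")[...,::-1];w=vision.grab_frame("wrist")[...,::-1]
o=np.zeros((600,800,3),np.uint8)
o[:320,:400]=cv2.resize(b[130:210,220:320],None,fx=4,fy=4,interpolation=cv2.INTER_CUBIC)
o[:320,400:]=cv2.resize(a[160:240,200:300],None,fx=4,fy=4,interpolation=cv2.INTER_CUBIC)
o[320:,:373]=cv2.resize(w,(373,280))
cv2.imwrite("pics/c3.png",o)
```

```text
[-47.72684487  26.55029279] [535.19095711 -56.22317857 158.24913548] [-0.11726695  0.13273141  2.24672161  0.05912561  0.26375267 -2.13770155] 28.593149542586907
1 -0.00 0.01 0.28 0.2 -0.2 -0.4; 1 -0.00 0.02 0.28 0.2 -0.2 -0.4; 1 -0.00 0.02 0.28 0.2 -0.2 -0.4;
```

View pics/c3.png

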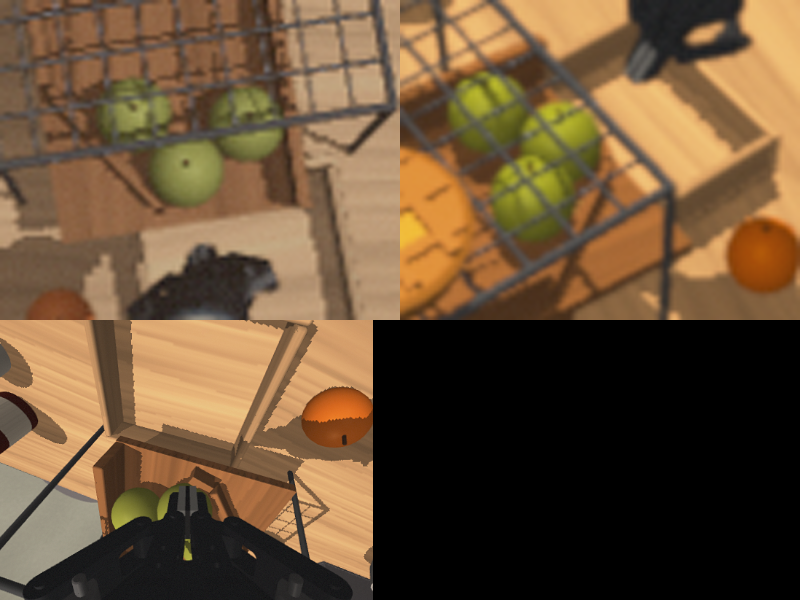

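The view shows the tip in front of the front apple, well clear of the wire. The tray and apples haven't moved. I'll lower it to contact height now.

Call:
{"name": "move_arm", "arguments": {
  "series": "1 0 0.02 0.28 0.2 -0.2 -0.4; 1 0 0.02 0.28 0.2 -0.2 -0.4; 1 0 0.02 0.28 0.2 -0.2 -0.4; 1 0 0 0 0 0 0"
}}

```text
clock: 10.02
eef_pos: [554.7, -55.7, 130.6]
tcp_rot: [-2.867, 0.45, -2.661]
contact_force: [0.4, -0.2, -0.7]
opening: -0.003
```

Run:
```python
from h import *
s=r.sense();print(w2c(s["eef_pos"]),s["eef_pos"],s["qpos"])
plan([(c2w(-18,23,127),lean(29.5,-0.09,.36),3),(c2w(40,23,134.5),lean(29.5,-0.09,.36),9)],1)
```

```text
[-28.47349906  23.59751381] [554.66187471 -55.68133327 130.6161862 ] [-0.10653293  0.21549734  2.24670478  0.03932247  0.15744415 -2.13178459]
1 -0.06 -0.01 0.07 -0.1 0.1 0.0; 1 -0.06 -0.01 0.07 -0.1 0.1 0.0; 1 -0.06 -0.01 0.07 -0.1 0.1 0.0; 
1 -0.15 -0.03 0.06 -0.0 -0.0 0.0; 1 -0.15 -0.03 0.06 -0.0 -0.0 0.0; 1 -0.15 -0.03 0.06 -0.0 -0.0 0.0; 1 -0.15 -0.03 0.06 -0.0 -0.0 0.0; 1 -0.15 -0.03 0.06 -0.0 -0.0 0.0; 1 -0.15 -0.03 0.06 -0.0 -0.0 0.0; 1 -0.15 -0.03 0.06 -0.0 -0.0 0.0; 1 -0.15 -0.03 0.06 -0.0 -0.0 0.0; 1 -0.15 -0.03 0.06 -0.0 -0.0 0.0;
```

Call:
{"name": "move_arm", "arguments": {
  "series": "1 -0.06 0 0.07 0 0 0; 1 -0.06 0 0.07 0 0 0; 1 -0.06 0 0.07 0 0 0; 1 -0.15 -0.03 0.06 0 0 0; 1 -0.15 -0.03 0.06 0 0 0; 1 -0.15 -0.03 0.06 0 0 0"
}}

```text
clock: 10.78
eef_pos: [585.3, -48.9, 129.1]
tcp_rot: [-2.867, 0.45, -2.662]
contact_force: [-1.9, 0.3, 0.6]
opening: -0.001
```

Run:
```python
from h import *
s=r.sense();print(w2c(s["eef_pos"]),s["eef_pos"],s["qpos"])
plan([(c2w(40,23,134.5),lean(29.5,-0.09,.36),7)],1)
```

```text
[ 2.9315371 24.7700692] [585.34959937 -48.90529181 129.09030575] [-0.08236049  0.25803407  2.1885399  -0.03526676  0.17336139 -2.03674393]
1 -0.12 -0.03 0.05 -0.0 0.0 0.0; 1 -0.12 -0.03 0.05 -0.0 0.0 0.0; 1 -0.12 -0.03 0.05 -0.0 0.0 0.0; 1 -0.12 -0.03 0.05 -0.0 0.0 0.0; 1 -0.12 -0.03 0.05 -0.0 0.0 0.0; 1 -0.12 -0.03 0.05 -0.0 0.0 0.0; 1 -0.12 -0.03 0.05 -0.0 0.0 0.0;
```

Contact is at about 2 N, so I'll continue the push gently.

Call:
{"name": "move_arm", "arguments": {
  "series": "1 -0.12 -0.03 0.05 0 0 0; 1 -0.12 -0.03 0.05 0 0 0; 1 -0.12 -0.03 0.05 0 0 0; 1 -0.12 -0.03 0.05 0 0 0; 1 -0.12 -0.03 0.05 0 0 0"
}}

```text
clock: 11.4
eef_pos: [613.5, -44.5, 132.6]
tcp_rot: [-2.867, 0.45, -2.662]
contact_force: [-0.8, -0.4, 0.8]
opening: -0.001
```

Run:
```python
from h import *
s=r.sense();print(w2c(s["eef_pos"]),s["eef_pos"],s["qpos"],s["contact_force"])
plan([(c2w(40,23,134.5),lean(29.5,-0.09,.36),3)],1)
b=vision.grab_frame("top")[...,::-1];a=vision.grab_frame("scene")[...,::-1]
o=np.zeros((320,800,3),np.uint8)
o[:320,:400]=cv2.resize(b[130:210,220:320],None,fx=4,fy=4,interpolation=cv2.INTER_CUBIC)
o[:320,400:]=cv2.resize(a[160:240,200:300],None,fx=4,fy=4,interpolation=cv2.INTER_CUBIC)
cv2.imwrite("pics/c4.png",o)
```

```text
[31.45827495 24.05407752] [613.54363415 -44.502586   132.63736019] [-0.06728454  0.28710885  2.13073193 -0.06754524  0.2024611  -1.99240103] [-0.7755926  -0.42121134  0.80273121]
1 -0.07 -0.02 0.02 -0.1 0.1 0.0; 1 -0.07 -0.02 0.02 -0.1 0.1 0.0; 1 -0.07 -0.02 0.02 -0.1 0.1 0.0;
```

View pics/c4.png

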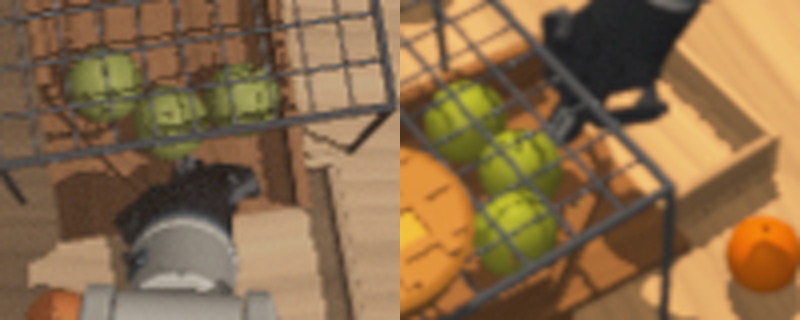

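Call:
{"name": "move_arm", "arguments": {
  "series": "1 -0.1 -0.02 0.04 0 0 0; 1 -0.1 -0.02 0.04 0 0 0; 1 -0.07 -0.02 0.03 0 0 0; 1 0 0 0 0 0 0; 1 0 0 0 0 0 0; 1 0 0 0 0 0 0; 1 0 0 0 0 0 0; 1 0 0 0 0 0 0; 1 0 0 0 0 0 0; 1 0 0 0 0 0 0"
}}

```text
clock: 12.75
eef_pos: [626.1, -42.2, 134.3]
tcp_rot: [-2.867, 0.45, -2.661]
contact_force: [-0.0, -0.0, 0.1]
opening: -0.001
```

Run:
```python
from h import *
s=r.sense();print(w2c(s["eef_pos"]),s["eef_pos"],s["contact_force"])
b=vision.grab_frame("top")[...,::-1];a=vision.grab_frame("scene")[...,::-1]
o=np.zeros((400,800,3),np.uint8)
o[:,:400]=cv2.resize(b[130:230,220:320],None,fx=4,fy=4,interpolation=cv2.INTER_CUBIC)
o[:,400:]=cv2.resize(a[150:250,200:300],None,fx=4,fy=4,interpolation=cv2.INTER_CUBIC)
cv2.imwrite("pics/c5.png",o)
```

```text
[44.22393503 24.02634778] [626.10801275 -42.24443705 134.32089676] [-0.01566573 -0.03452848  0.0580935 ]
```

View pics/c5.png

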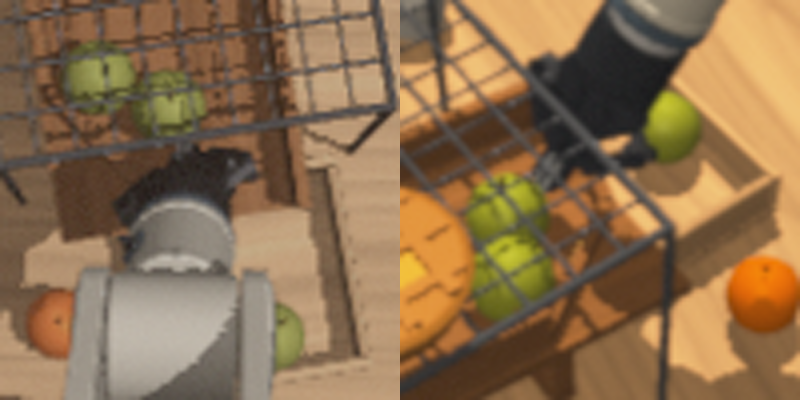

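The side apple has dropped into the tray. Now I'll withdraw so the front apple can roll back.

Call:
{"name": "move_arm", "arguments": {
  "series": "1 0.5 0.1 -0.22 0 0 0; 1 0.5 0.1 -0.22 0 0 0; 1 0.5 0.1 -0.3 0 0 0; 1 0.3 0 -0.8 0 0 0; 1 0.2 0 -0.8 0 0 0; 1 0.2 0 -0.8 0 0 0; 1 0.2 0 -0.8 0 0 0; 1 0 0 0 0 0 0; 1 0 0 0 0 0 0; 1 0 0 0 0 0 0; 1 0 0 0 0 0 0; 1 0 0 0 0 0 0; 1 0 0 0 0 0 0; 1 0 0 0 0 0 0; 1 0 0 0 0 0 0; 1 0 0 0 0 0 0; 1 0 0 0 0 0 0"
}}

```text
clock: 14.98
eef_pos: [464.0, -64.0, 225.8]
tcp_rot: [-2.868, 0.449, -2.661]
contact_force: [0.5, 0.4, -0.0]
opening: 0.0
```

Run:
```python
from h import *
s=r.sense();print(w2c(s["eef_pos"]),s["eef_pos"],s["contact_force"])
b=vision.grab_frame("top")[...,::-1];a=vision.grab_frame("scene")[...,::-1]
o=np.zeros((400,800,3),np.uint8)
o[:,:400]=cv2.resize(b[130:230,220:320],None,fx=4,fy=4,interpolation=cv2.INTER_CUBIC)
o[:,400:]=cv2.resize(a[150:250,200:300],None,fx=4,fy=4,interpolation=cv2.INTER_CUBIC)
cv2.imwrite("pics/c6.png",o)
```

```text
[-119.16846969   31.6218734 ] [463.99560221 -64.0236996  225.82226866] [ 0.49271685  0.41459214 -0.03801441]
```

View pics/c6.png

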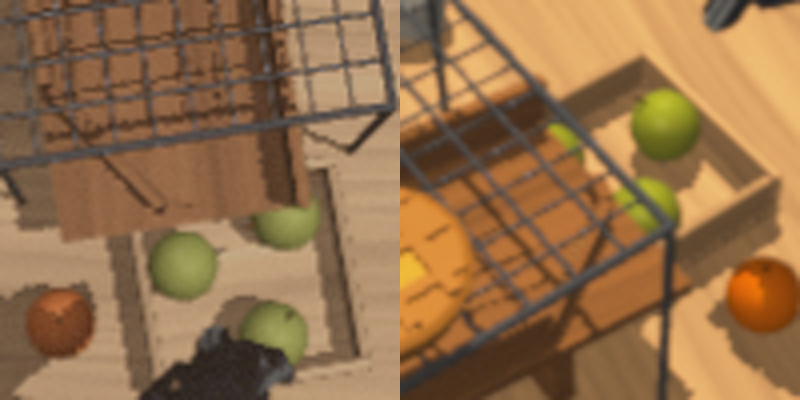

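All three are in the tray. I'll back the arm off, let the apples settle, and check they've stopped.

Call:
{"name": "move_arm", "arguments": {
  "series": "1 0.3 0 -0.8 0 0 0; 1 0.3 0 -0.8 0 0 0; 1 0.3 0 -0.8 0 0 0; 1 0 0 0 0 0 0; 1 0 0 0 0 0 0; 1 0 0 0 0 0 0; 1 0 0 0 0 0 0; 1 0 0 0 0 0 0; 1 0 0 0 0 0 0; 1 0 0 0 0 0 0; 1 0 0 0 0 0 0; 1 0 0 0 0 0 0; 1 0 0 0 0 0 0; 1 0 0 0 0 0 0; 1 0 0 0 0 0 0"
}}

```text
clock: 16.95
eef_pos: [386.5, -74.2, 292.6]
tcp_rot: [-2.871, 0.445, -2.661]
contact_force: [1.0, -0.5, -0.3]
opening: -0.001
```

Run:
```python
from h import *
T=vision.camera_params("top")
def ap():
    b=vision.grab_frame("top");h=cv2.cvtColor(b,cv2.COLOR_RGB2HSV)
    m=cv2.inRange(h,(28,90,50),(50,255,255));n,_,st,ce=cv2.connectedComponentsWithStats(m)
    print([(np.round(ce[i],2).tolist(),w2c(plane(T,ce[i],40)[0]).round().tolist(),int(st[i,4])) for i in range(1,n) if st[i,4]>25]);return b
ap()
for i in range(8): vision.grab_frame("scene")
b=ap();cv2.imwrite("pics/t7.png",b[...,::-1]);print(r.sense()["clock"])
```

```text
[([291.71, 186.2], [-25.0, -65.0], 109), ([265.57, 195.87], [-46.0, 38.0], 197), ([287.99, 213.81], [-125.0, -34.0], 192)]
[([291.69, 186.15], [-25.0, -64.0], 110), ([265.68, 195.77], [-45.0, 37.0], 191), ([288.14, 213.61], [-124.0, -35.0], 186)]
17.45
```

View pics/t7.png

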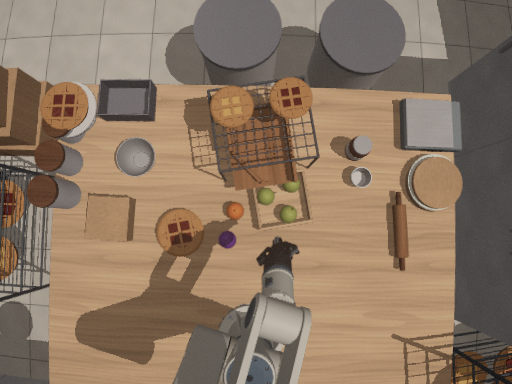

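```bash
python3 -c "
from rig import r
print(r.sign_off())"
```

```text
the job is handed in; nothing more can be done
None
```

I slid the tray under the mouth, and one nudge of the front apple broke the jam. All three apples rolled down into the tray. I then backed the arm off and handed the job in at about 17.5 s; no verdict is reported.

- **Nudge:** I pushed the front apple about 40–45 mm up the chute with the hand leaning back under the rack wire, and held it there. The wrist force read about 2 N or less between moves. The side apple came out during the hold, and the other two followed when I let go.
- **Tray:** it stands at about (-58, -11) mm in the chute frame, square to the mouth. I measured that just after placing it and did not re-measure at the end. The last top picture shows it still under the mouth.
- **Apples:** two top-camera measurements 0.5 s apart moved by 1 mm or less, and all three centres lie inside the tray.
- **Everything else:** the bystanders, orange ball and purple ball looked undisturbed in the last picture, and the arm was clear of everything.
- **Calibration:** chute yaw came out at 0.17 rad from the front edge and 0.19 from the apples, so I used 0.18. No check failed.

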